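# Push a wafer cassette down the transfer track

### The job

With the fingertips or the outside of the fingers, push the white wafer cassette from the open loading end of the transfer track lengthwise down the lane between the two guide rails, gently up to the end stop, and leave it standing there square in the lane with its end at the bumpers. Nothing may touch either guide rail, neither the cassette nor the gripper. Do not pinch, lift or tip the cassette, do not press hard on it or ram the stop, and leave the beaker, the vial and the white lens case beside the track where they stand.

Things in the scene. Friction and masses are not known exactly. Their poses are not given: they have to be found in the camera images.
- cassette: White open-topped wafer boat, loose, 0.14 to 0.22 kg: 60 mm (its x) by 110 mm (its y), 47 mm high. Flat upright side walls reach 45 mm above its underside; flat end walls, flush with the sides' ends, span 4 to 40 mm. Origin: centre of underside. Starts on the track's loading end, short of the rails, long axis roughly along the lane, up to 30 mm off its centre line and 0.2 rad askew. Slides at 0.5 to 2 N.
- track: Fixed grey plate, 150 mm (its x) by 420 mm (its y), 12 mm thick, on the table. Origin: centre of underside. The lane runs along its y at x = 0: loading end at +y (y = 30 to 210 mm), travel towards -y, bumpers at y = -180 mm. 80 mm clear between rails (10 mm play each side of the cassette). At yaw 0 its axes are the robot's (+y end to the robot's left); yaw varies by 0.3 rad either way.
- rail_near: Steel guide rail fixed on the plate, on the track's -x side (nearer the robot): 12 mm wide, 14 mm high above the plate (its top is 26 mm above the table), inner face at x = -40 mm of the track, from y = +30 mm (rounded end) to y = -180 mm. Its origin lies on the plate's top at track x = -46 mm, y = 0. Must not be touched.
- rail_far: The other guide rail, the same size, on the track's +x side, inner face at x = +40 mm. Its origin lies on the plate's top at track x = +46 mm, y = 0. Must not be touched.
- end_stop: Steel block across the far end of the lane, 104 mm wide, 30 mm high above the plate, with two round rubber bumpers 18 mm above the plate, whose faces are at track y = -180 mm. Its origin is on the plate's top at track x = 0, y = 0 (not at the block).
- mouth (a point): Point on the plate's top, on the lane's centre line between the rounded ends of the rails, where the lane begins (track y = +30 mm).
- parked (a point): Point on the plate's top, on the lane's centre line, where the cassette's origin lies when its end just meets the bumpers (track y = -125 mm).
- beaker: Clear beaker, 54 mm across, 68 mm high, standing on the table beyond the far rail, about 135 mm from the lane's centre line. Origin: centre of its underside. Leave alone.
- vial: White vial with a cream cap, 25 mm across, 54 mm high, standing on the table beyond the far rail, about 130 mm from the lane's centre line. Origin: centre of its underside. Leave alone.
- lens_case: White round screw case, 41 mm across, 53 mm high, standing on the table on the robot's side of the near rail, about 130 mm from the lane's centre line. Origin: centre of its underside. Leave alone.

How it is judged:
On the way:
1. the cassette's leading half stands between the rails, upright on the plate (y of cassette in the frame of track between -0.1 and 0.03 m and x of cassette in the frame of track between -0.01 and 0.01 m and height (world z) of cassette below 0.016 m), for 0.1 s.
At the end, for the whole second after the job is handed in: The cassette stands upright and still on the plate in the lane, its leading end within 8 mm of the bumpers, centred to 10 mm and square to 0.1 rad (y of cassette in the frame of track between -0.13 and -0.117 m and x of cassette in the frame of track between -0.01 and 0.01 m and angle between the y axis of cassette and the y axis of track, either way round below 0.1 rad and angle between cassette's own z axis and vertical below 0.05 rad and height (world z) of cassette between 0.008 and 0.016 m and linear speed of cassette below 0.01 m/s); the robot touches nothing.
It fails at once if the cassette, the gripper or anything else touches a guide rail (over 0.3 N) (contact force between any of rail_near, rail_far and anything else above 0.3 N).
It fails at once if the cassette is lifted more than 6 mm, tipped more than 0.12 rad or pushed off the plate (height (world z) of cassette above 0.018 m or angle between cassette's own z axis and vertical above 0.12 rad or height (world z) of cassette below 0.006 m).
It fails at once if the cassette or one of its walls is pinched: the point between the fingers lies within the cassette's outline while they bear on it with more than 4 N (contact force between the fingers and cassette above 4 N and x of the grasp point in the frame of cassette between -0.032 and 0.032 m and y of the grasp point in the frame of cassette between -0.057 and 0.057 m and z of the grasp point in the frame of cassette below 0.065 m).
It fails at once if the cassette is pressed hard (fingers bear on it with more than 10 N) or the end stop is rammed (more than 15 N) (contact force between the fingers and cassette above 10 N or contact force between end_stop and anything else above 15 N).
It fails at once if the beaker, the vial or the lens case is moved more than 10 mm (distance of any of beaker, vial, lens_case from where it was at the start of the episode above 0.01 m).
It also fails if it takes over 72 s, if anything falls off the work surface, if the arm or the gripper's body presses on something with over 40 N, if the wrist force passes 120 N, or if a joint passes its speed limit or range.

### The arm

A 6-joint arm with a two-finger parallel gripper is mounted at the origin on a cart in front of the work surface, level with it; the furniture and walls round the work are solid. World frame = base frame: x ahead of the robot, y to its left, z up, the work surface at z = 0. Lengths are in m, angles in rad, forces in N, time in s.
With the tool pointing down it reaches from about 0.25 to 0.775 m from the base axis. Payload 4 kg.
Tool frame: the origin (TCP) lies midway between the tips of the shut fingers; the grasp point (between the pads) lies 19 mm behind it (robot.tcp_to_grasp is the distance from the TCP to the grasp point, in m); z points along the fingers, y is the line along which they close (so a half turn about z gives the same grasp; the last joint's range is limited). The gripper opens to 94 mm and grips with 3 to 60 N. Pads are 16 mm wide; open, the fingers measure 119 mm over their backs; the gripper's body (75 mm by 177 mm) begins 78 mm behind the grasp point.
Start: joints at [-1.354, 0.087, 1.371, -0, 1.684, -0.103], TCP at [0.173, -0.522, 0.206] pointing down, gripper open.
Joint ranges: [-3.1, 3.1], [-0.76, 2.03], [0.27, 2.55], [-1.08, 4.22], [0.17, 2.65], [-2.57, 2.57]. Speed limits (rad/s): [2.79, 2.79, 3.14, 3.14, 3.14, 3.14].

### API

Orientations are given as [roll, pitch, yaw] about the fixed x, y, z axes, in that order (R = Rz(yaw) Ry(pitch) Rx(roll)).
In Python, from bench import robot, viewer gives the robot as it stands. The module is installed in compiled form; this text tells all that it offers.
- The arm moves only by the shell command python3 -m handwheel 'ROWS' [OPENING]. ROWS is JSON, a list of rows, each a list of 6 numbers: the shift along the tool's x, y, z in units of 0.2 m (1.0 is 0.2 m), then the turn, a rotation vector about the tool's x, y, z in units of 30 degrees (1.0 is 30 degrees). In form: [[x, y, z, wx, wy, wz], ...]. A call has 1 to 10 rows; each row is the pose to reach, as a shift and turn from the pose commanded when the call began, along the tool's axes at that moment; what a row does not reach only later rows make up. A row lasts 1/12 s, in which the tool goes at most 41.7 mm and 7.16 degrees, less where a joint would pass 70% of its speed; a pose out of reach is approached as far as the arm can. A call with a number of a shift or a turn outside -1 to 1 is refused whole. A call with a gripper value outside its range is refused whole. OPENING is the gripper's target within -1 to 1 (shut at 1, half-way at 0, fully open at -1), set as the call begins (- or left out, the last holds). The fingers move at their own pace and stop on an object; the grip force is fixed at half the most. Time passes only in rows, so rows that repeat a pose let the fingers close. It gives the time, the measured TCP pose, the force, the opening and the grip force at its end, in the units of the state.
- robot.get_obs(): the state, without advancing time (a new reading comes with each control period).
- viewer.snapshot(name): name is "side" or "top"; returns the picture (400x640x3 uint8, red, green, blue); there is no depth.
- viewer.calibration(name): a dict with "fx", "fy", "cx", "cy" (pixels), "k1" (the pictures are not rectified: a ray, as slopes to the right and down, at radius r is drawn at 1 + k1 r^2 times it, then the intrinsics apply), "R" (3x3) and "t" (3): a world point X has camera coordinates R X + t. Camera axes: x right, y down, z forward; pixel columns grow to the right and rows downward; lengths in m; the calibration is good to about 2 mm. A picture is of the moment at which its call begins. calibration takes no time and is no camera call.
- robot.close_job(): hands the job in; it is judged then, once.
The state is a dict: "time": time; "joint_positions": joint angles; "qvel": joint speeds; "joint_torque": joint torques, N m; "tool_pos": TCP position; "ee_rot": TCP orientation; "wrist_force": force on the tool from outside, world axes, zero at the start; "wrist_torque": the same for the moment, N m; "width": finger opening in m; "finger_force": force on a finger pad.
Only numpy, scipy, OpenCV 4.12 (cv2) and the standard library are available. Lean on these libraries where they do the work, as an engineer would, in place of code of your own. Each camera call takes 0.05 s, during which the arm holds its last target. There are 200 camera calls.

## Working session

There is one attempt and no reset: what is moved stays moved. The work goes in short steps, Python scripts to look and compute and a shell command to move; the robot and the scene stay as the last step left them, time stands still between calls to the robot, and variables do not carry over. Pictures are saved under pics/ and viewed, at most 12 in all, crops included, and the job is handed in when it is done.

```bash
mkdir -p pics
python3 - <<'E'
from bench import robot, viewer
import cv2
for n in("top","side"):
    cv2.imwrite(f"pics/{n}0.png",viewer.snapshot(n)[:,:,::-1]); c=viewer.calibration(n); print(n,c)
o=robot.get_obs(); print({k:o[k] for k in("time","tool_pos","ee_rot","width","wrist_force")})
E
```

```text
top {'fx': 371.0952140263126, 'fy': 371.0952140263126, 'cx': 320.3518506510717, 'cy': 197.95460679419602, 'k1': -0.07915758319163681, 'R': array([[ 4.10642697e-03, -9.99991114e-01, -9.53621520e-04],
       [-9.79388750e-01, -3.82924040e-03, -2.01948046e-01],
       [ 2.01942600e-01,  1.76325109e-03, -9.79395771e-01]]), 't': array([0.00140754, 0.5793519 , 0.77597842])}
side {'fx': 455.38109302975965, 'fy': 455.38109302975965, 'cx': 313.97781545805225, 'cy': 191.80587583340855, 'k1': -0.0006327505582721726, 'R': array([[ 0.90489733, -0.42562878, -0.00098444],
       [-0.23394301, -0.49543377, -0.83655009],
       [ 0.35557207,  0.75722224, -0.54788957]]), 't': array([-0.53987213,  0.18472218,  0.69612554])}
{'time': 0.1, 'tool_pos': array([ 0.17279322, -0.52164664,  0.20443054]), 'ee_rot': array([-3.13962728e+00, -1.70278945e-04,  3.19843758e-01]), 'width': 0.09382090362294151, 'wrist_force': array([-0.07945232,  0.1744603 ,  0.10519997])}
```

View pics/top0.png

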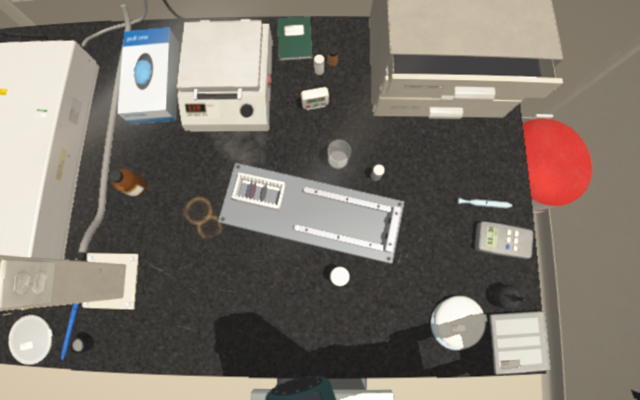

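View pics/side0.png

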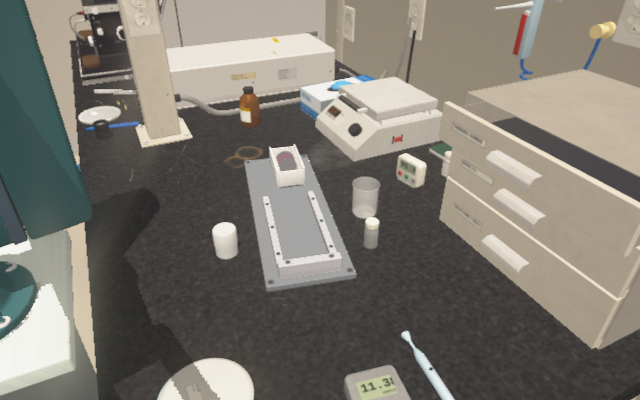

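```bash
cat > h.py <<'E'
import numpy as np, cv2
from bench import robot, viewer
def K(c): return np.array([[c['fx'],0,c['cx']],[0,c['fy'],c['cy']],[0,0,1.]])
def cast(n,px,z):
    c=viewer.calibration(n)
    u=cv2.undistortPoints(np.float64(px).reshape(-1,1,2),K(c),np.array([c['k1'],0,0,0,0])).reshape(-1,2)
    # convention check: x_d = x(1+k1 r^2) = cv2's model
    R,t=c['R'],c['t']; o=-R.T@t; d=np.c_[u,np.ones(len(u))]@R
    return o+d*((z-o[2])/d[:,2])[:,None]
def proj(n,X):
    c=viewer.calibration(n)
    return cv2.projectPoints(np.float64(X).reshape(-1,1,3),cv2.Rodrigues(c['R'])[0],c['t'],K(c),np.array([c['k1'],0,0,0,0]))[0].reshape(-1,2)
E
python3 - <<'E'
from h import *
i=cv2.imread("pics/top0.png")[155:270,210:415]
cv2.imwrite("pics/top0c.png",cv2.resize(i,None,fx=3.9,fy=3.9,interpolation=cv2.INTER_CUBIC))
h=cv2.cvtColor(i,cv2.COLOR_BGR2HSV)
for p in [(240,215),(300,215),(258,178),(340,195),(330,235),(300,170),(390,228)]: print(p,i[p[1]-155,p[0]-210],h[p[1]-155,p[0]-210])
E
```

```text
(240, 215) [167 169 168] [ 45   3 169]
(300, 215) [171 174 174] [ 30   4 174]
(258, 178) [234 242 246] [ 20  12 246]
(340, 195) [219 221 224] [ 12   6 224]
(330, 235) [245 246 249] [  8   4 249]
(300, 170) [59 62 64] [18 20 64]
(390, 228) [217 220 224] [ 13   8 224]
```

View pics/top0c.png

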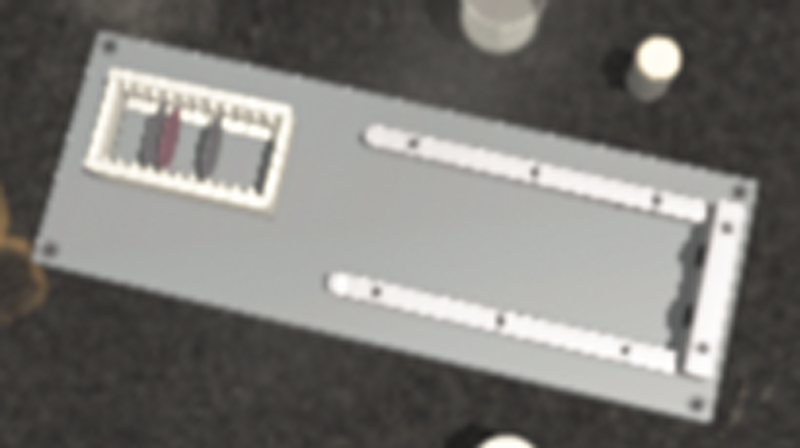

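```bash
cat >> h.py <<'E'
def rect(P):
    (c,s,a)=cv2.minAreaRect(np.float32(P)[:,:2]*1000); b=cv2.boxPoints((c,s,a))
    e=[b[1]-b[0],b[2]-b[1]]; L=max(e,key=np.linalg.norm); L=L*np.sign(L[1])
    return np.array(c)/1000,np.sort(s),np.arctan2(-L[0],L[1])   # centre, dims mm, yaw of its y axis
def big(m):
    cs=cv2.findContours(m.astype(np.uint8),cv2.RETR_EXTERNAL,cv2.CHAIN_APPROX_NONE)[0]
    return max(cs,key=cv2.contourArea).reshape(-1,2)
def up(im,roi,f=4):
    x0,y0,x1,y1=roi; return cv2.resize(im[y0:y1,x0:x1],None,fx=f,fy=f,interpolation=cv2.INTER_LINEAR)
def unup(p,roi,f=4): return (np.float64(p)+.5)/f-.5+np.array(roi[:2])
E
python3 - <<'E'
from h import *
i=cv2.imread("pics/top0.png"); roi=(210,155,415,270)
u=up(i,roi); g=cv2.cvtColor(u,cv2.COLOR_BGR2GRAY)
P=unup(big(g>115),roi); T=rect(cast("top",P,.012)); print("plate",T)
c=viewer.calibration("top"); print("cam",-c['R'].T@c['t'])
r2=(225,165,290,215); u=up(i,r2); g=cv2.cvtColor(u,cv2.COLOR_BGR2GRAY)
C=big(g>205); print(len(C)); 
for z in(.012,.04,.052,.057): 
  r=rect(cast("top",unup(C,r2),z)); print(z,r)
  d=r[0]-T[0]; y=T[2]; print("  track frame",np.cos(y)*d[0]+np.sin(y)*d[1],-np.sin(y)*d[0]+np.cos(y)*d[1],r[2]-y)
# hull corners
ap=cv2.approxPolyN(C.reshape(-1,1,2).astype(np.int32),4).reshape(-1,2) if hasattr(cv2,'approxPolyN') else None
print(unup(ap,r2)); print(cast("top",unup(ap,r2),.057))
# side view plate & lens case etc
i=cv2.imread("pics/side0.png")
for n,px in(("beaker",(339,165)),("vial",(378,178)),("lens",(340,285))): print(n,cast("top",[px],0.0))
print(proj("side",[[*T[0],.012]]))
E
```

```text
plate (array([0.55679236, 0.02563657]), array([151.59196472, 420.86044312]), np.float32(-0.22922838))
cam [0.41070185 0.00225776 0.87699031]
571
0.012 (array([0.60806091, 0.15255734]), array([ 67.44168091, 119.71465302]), np.float32(-0.21259661))
  track frame 0.021087753353875003 0.1352503422993468 0.016631767
0.04 (array([0.6016723 , 0.14769214]), array([ 65.25852966, 115.83946228]), np.float32(-0.21259692))
  track frame 0.015971757194083242 0.12906074285950034 0.016631454
0.052 (array([0.59893433, 0.14560701]), array([ 64.32285309, 114.17868805]), np.float32(-0.2125976))
  track frame 0.013779196822275692 0.12640801705194463 0.016630784
0.057 (array([0.59779352, 0.1447382 ]), array([ 63.93310928, 113.48664856]), np.float32(-0.21259674))
  track frame 0.012865645149272211 0.12530271686102148 0.016631633
[[285.875 181.875]
 [279.125 208.875]
 [230.875 197.625]
 [237.875 171.625]]
[[0.61687876 0.08244598 0.057     ]
 [0.55438157 0.09618927 0.057     ]
 [0.57974633 0.20663486 0.057     ]
 [0.64087389 0.19370675 0.057     ]]
beaker [[ 0.67447912 -0.04169609  0.        ]]
vial [[ 0.64189456 -0.13690507  0.        ]]
lens [[ 0.38625113 -0.04242769  0.        ]]
[[290.401172   207.73496812]]
```

```bash
cat >> h.py <<'E'
from scipy.spatial.transform import Rotation as Rn
TC=np.array([.5568,.0256]); TY=-.2292
def w(x,y,z=0): # track -> world (z world)
    c,s=np.cos(TY),np.sin(TY); return np.array([TC[0]+c*x-s*y,TC[1]+s*x+c*y,z])
def trk(p):
    c,s=np.cos(TY),np.sin(TY); d=np.asarray(p)[...,:2]-TC; return np.stack([c*d[...,0]+s*d[...,1],-s*d[...,0]+c*d[...,1]],-1)
def go(x,y,z,yawt):  # yawt: tool yaw relative to track; prints units for a move
    o=robot.get_obs(); R=Rn.from_euler('xyz',o['ee_rot']); p=o['tool_pos']
    G=Rn.from_euler('xyz',[np.pi,0,TY+yawt]); d=R.inv().apply(w(x,y,z)-p)/.2; r=(R.inv()*G).as_rotvec()/np.radians(30)
    print("t %.2f track"%o['time'],np.round(trk(p),4),"z %.4f"%p[2],"F",np.round(o['wrist_force'],2),"w %.3f"%o['width'])
    print("  shift",np.round(d,4),"turn",np.round(r,3))
E
python3 - <<'E'
from h import *
out=[]
for n in("top","side"):
    i=cv2.imread(f"pics/{n}0.png")
    def poly(pts,z,col):
        q=proj(n,[w(x,y,z) for x,y in pts]); cv2.polylines(big_,[np.int32(q*4*16-np.array(roi[:2])*64)],True,col,1,4,4) if 0 else cv2.polylines(big_,[np.int32((q-np.array(roi[:2])+.5)*3.5)],True,col,1)
    roi=(210,155,415,270) if n=="top" else (200,130,400,290)
    big_=cv2.resize(i[roi[1]:roi[3],roi[0]:roi[2]],None,fx=3.5,fy=3.5,interpolation=cv2.INTER_CUBIC)
    poly([(.075,.21),(.075,-.21),(-.075,-.21),(-.075,.21)],.012,(0,0,255))
    for s in(1,-1): poly([(s*.04,.03),(s*.04,-.18),(s*.052,-.18),(s*.052,.03)],.026,(0,160,0))
    c,s=np.cos(.017),np.sin(.017)
    for z in (.057,.012): poly([(.0143+c*a-s*b,.1266+s*a+c*b) for a,b in((.03,.055),(.03,-.055),(-.03,-.055),(-.03,.055))],z,(255,0,0))
    cv2.imwrite(f"pics/ov_{n}.png",big_)
    out.append(big_)
cv2.imwrite("pics/ov.png",out[0])
print(cast("top",[(180,130),(268,130),(180,98),(270,98)],0), cast("top",[(180,98),(270,98)],.08)[:,:2])
go(.075,.127,.2,0)
E
```

```text
[[0.76683154 0.36199469 0.        ]
 [0.76580348 0.13643718 0.        ]
 [0.85592163 0.37049314 0.        ]
 [0.85383251 0.13457814 0.        ]] [[0.8153082  0.33690231]
 [0.81340966 0.12250774]]
t 0.10 track [-0.2496 -0.6202] z 0.2044 F [-0.08  0.17  0.11] w 0.094
  shift [ 3.3342 -2.3397  0.0273] turn [-4.000e-03  1.000e-03  1.049e+00]
```

View pics/ov_top.png

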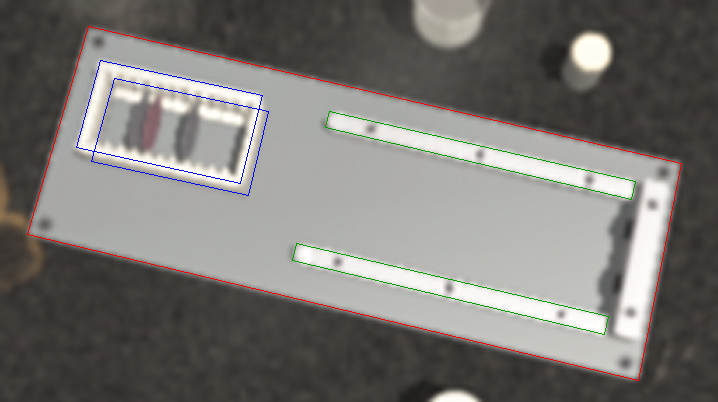

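View pics/ov_side.png

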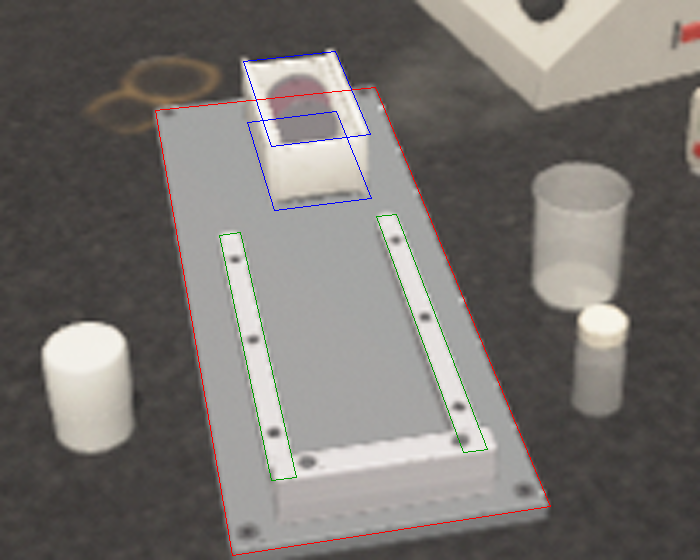

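```bash
python3 -m handwheel '[[1,-0.7,0,0,0,0],[1,-0.7,0,0,0,0],[1,-0.7,0,0,0,0],[1,-0.7,0,0,0,0],[1,-0.7,0,0,0,0],[1,-0.7,0,0,0,0],[1,-0.7,0,0,0,0]]' -0.28
python3 -m handwheel '[[1,-0.7,0,0,0,0],[1,-0.7,0,0,0,0],[1,-0.7,0,0,0,0],[1,-0.7,0,0,0,0],[1,-0.7,0,0,0,0],[1,-0.7,0,0,0,0],[1,-0.7,0,0,0,0]]'
python3 -m handwheel '[[1,-0.7,0,0,0,0],[1,-0.7,0,0,0,0],[1,-0.7,0,0,0,0],[1,-0.7,0,0,0,0],[1,-0.7,0,0,0,0],[1,-0.7,0,0,0,0],[1,-0.7,0,0,0,0],[1,-0.7,0,0,0,0]]'
python3 -c "
from h import *
go(.075,.127,.2,0)"
```

```text
time: 0.68
tool_pos: [0.3217, -0.3214, 0.2054]
ee_rot: [-3.14, -0.003, 0.327]
wrist_force: [-0.4, -1.2, -0.5]
width: 0.0605
finger_force: 0.0
time: 1.27
tool_pos: [0.467, -0.126, 0.2047]
ee_rot: [-3.139, -0.001, 0.327]
wrist_force: [-0.5, 0.0, 0.4]
width: 0.0604
finger_force: 0.0
time: 1.93
tool_pos: [0.6107, 0.0653, 0.2037]
ee_rot: [3.142, 0.003, 0.322]
wrist_force: [0.4, -0.5, 0.3]
width: 0.0603
finger_force: 0.0
t 1.93 track [0.0435 0.0509] z 0.2037 F [ 0.42 -0.51  0.33] w 0.060
  shift [ 0.3336 -0.2416  0.0173] turn [0.002 0.006 1.052]
```

```bash
python3 -m handwheel '[[0.333,-0.24,0,0,0,1.05],[0.333,-0.24,0,0,0,1.05],[0.333,-0.24,0,0,0,1.05],[0.333,-0.24,0,0,0,1.05],[0.333,-0.24,0,0,0,1.05],[0.333,-0.24,0,0,0,1.05],[0.333,-0.24,0,0,0,1.05]]'
python3 -c "
from h import *
go(.075,.127,.032,0)"
```

```text
t 1.93 track [0.0435 0.0509] z 0.2037 F [ 0.42 -0.51  0.33] w 0.060
  shift [ 0.3362 -0.2416  0.8573] turn [0.002 0.006 1.052]out of range; nothing moved
```

```bash
python3 -m handwheel '[[0.333,-0.24,0,0,0,1],[0.333,-0.24,0,0,0,1],[0.333,-0.24,0,0,0,1],[0.333,-0.24,0,0,0,1],[0.333,-0.24,0,0,0,1],[0.333,-0.24,0,0,0,1],[0.333,-0.24,0,0,0,1]]'
python3 -c "
from h import *
go(.075,.127,.032,0)"
```

```text
time: 2.52
tool_pos: [0.6583, 0.1299, 0.206]
ee_rot: [3.141, -0.001, -0.203]
wrist_force: [0.5, -0.5, 0.3]
width: 0.0606
finger_force: 0.0
t 2.52 track [0.0752 0.1247] z 0.2060 F [ 0.52 -0.46  0.33] w 0.061
  shift [-0.001  -0.0119  0.87  ] turn [ 0.001 -0.001  0.049]
```

```bash
python3 -m handwheel '[[0,-0.012,0.2,0,0,0.05],[0,-0.012,0.4,0,0,0.05],[0,-0.012,0.6,0,0,0.05],[0,-0.012,0.75,0,0,0.05],[0,-0.012,0.85,0,0,0.05],[0,-0.012,0.87,0,0,0.05],[0,-0.012,0.87,0,0,0.05]]'
python3 - <<'E'
from h import *
go(.042,.127,.032,0)
cv2.imwrite("pics/side1.png",cv2.resize(viewer.snapshot("side")[120:270,200:400,::-1],None,fx=4,fy=4))
E
```

```text
time: 3.1
tool_pos: [0.6576, 0.133, 0.0298]
ee_rot: [3.14, 0.004, -0.23]
wrist_force: [-0.2, -0.3, 0.7]
width: 0.06
finger_force: 0.0
t 3.10 track [0.0737 0.1275] z 0.0298 F [-0.21 -0.29  0.69] w 0.060
  shift [-0.1588  0.0027 -0.0106] turn [ 0.003  0.007 -0.001]
```

View pics/side1.png

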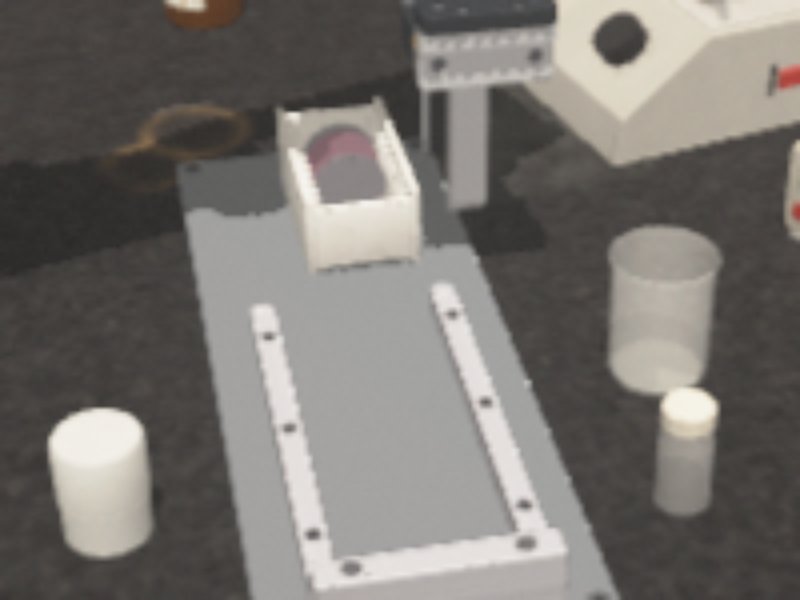

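```bash
python3 -m handwheel '[[-0.04,0,0,0,0,0],[-0.075,0,0,0,0,0],[-0.085,0,0,0,0,0],[-0.095,0,0,0,0,0],[-0.105,0,0,0,0,0],[-0.115,0,0,0,0,0],[-0.125,0,0,0,0,0],[-0.135,0,0,0,0,0],[-0.145,0,0,0,0,0],[-0.155,0,0,0,0,0]]'
cat >> h.py <<'E'
def cass(name):
    i=viewer.snapshot("top")[:,:,::-1].copy(); cv2.imwrite(f"pics/{name}.png",i); return i
E
python3 - <<'E'
from h import *
go(.038,.127,.030,0)
i=cass("top2"); r=(215,160,415,270)
cv2.imwrite("pics/top2c.png",cv2.resize(i[160:240,215:315],None,fx=7,fy=7,interpolation=cv2.INTER_CUBIC))
E
```

```text
time: 3.98
tool_pos: [0.6296, 0.1411, 0.0321]
ee_rot: [-3.141, -0.002, -0.23]
wrist_force: [3.0, -0.7, 1.3]
width: 0.0602
finger_force: 1.2
t 3.98 track [0.0446 0.129 ] z 0.0321 F [ 3.03 -0.74  1.3 ] w 0.060
  shift [-0.0331  0.0101  0.0105] turn [-0.001 -0.004 -0.002]
```

View pics/top2c.png

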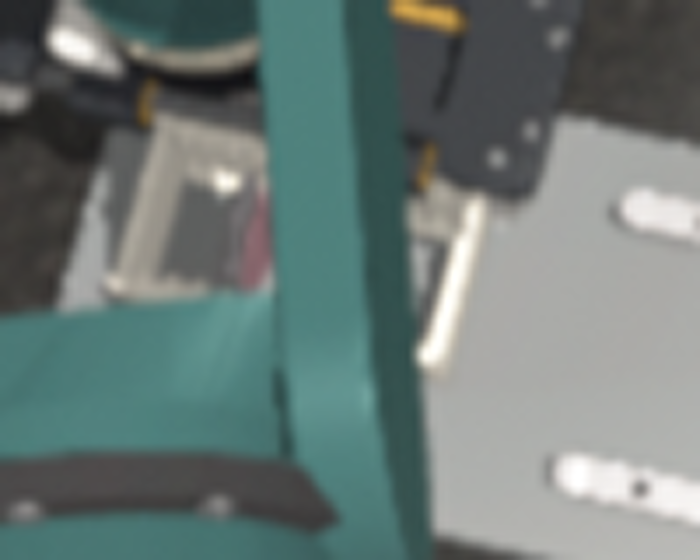

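```bash
python3 -m handwheel '[[-0.007,0,0,0,0,0],[-0.014,0,0,0,0,0],[-0.018,0,0,0,0,0],[-0.018,0,0,0,0,0],[-0.018,0,0,0,0,0]]'
python3 -c "
from h import *
go(.06,.127,.20,0)"
python3 -m handwheel '[[0.02,0,0,0,0,0],[0.06,0,0,0,0,0],[0.12,0,0,0,0,0],[0.16,0,-0.1,0,0,0],[0.16,0,-0.3,0,0,0],[0.16,0,-0.5,0,0,0],[0.16,0,-0.6,0,0,0],[0.16,0,-0.6,0,0,0]]'
python3 - <<'E'
from h import *
go(0,.23,.15,np.pi/2)
s=viewer.snapshot("side")[:,:,::-1]; cv2.imwrite("pics/side3.png",s)
cv2.imwrite("pics/side3c.png",cv2.resize(s[120:220,240:360],None,fx=6,fy=6,interpolation=cv2.INTER_CUBIC))
E
```

```text
time: 4.45
tool_pos: [0.6252, 0.1419, 0.0312]
ee_rot: [3.141, 0.0, -0.23]
wrist_force: [2.6, -0.7, 1.4]
width: 0.06
finger_force: 1.0
t 4.45 track [0.0401 0.1288] z 0.0312 F [ 2.6  -0.67  1.41] w 0.060
  shift [ 0.0989  0.0093 -0.8439] turn [ 0.     0.001 -0.001]
time: 5.12
tool_pos: [0.6599, 0.1349, 0.1586]
ee_rot: [-3.138, -0.01, -0.23]
wrist_force: [0.9, -1.2, 0.4]
width: 0.0604
finger_force: 0.0
t 5.12 track [0.0755 0.1299] z 0.1586 F [ 0.9  -1.23  0.39] w 0.060
  shift [-0.3785 -0.5002  0.0411] turn [ 0.01  -0.021 -3.002]
```

View pics/side3c.png

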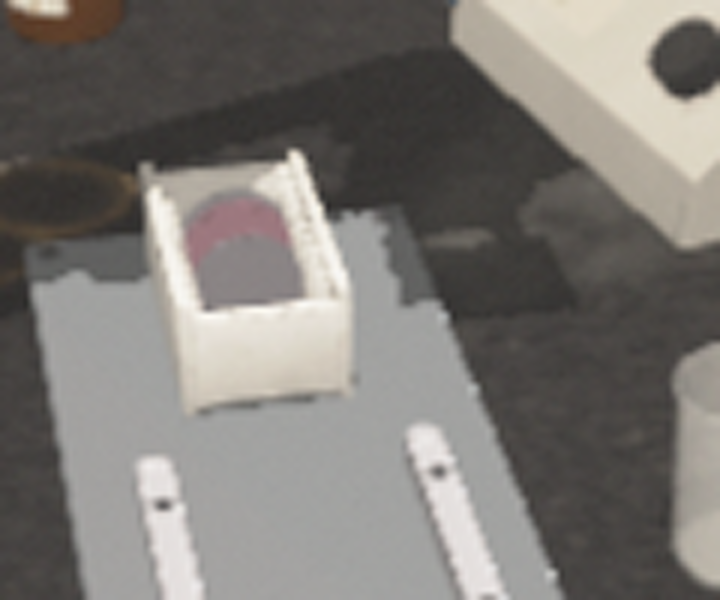

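Run:
```python
from h import *
f=lambda P:(np.array(P)+.5)/6-.5+np.array([240,120])
print("feet",trk(cast("side",f([(190,409),(350,391)]),.012)))
print("rim",trk(cast("side",f([(145,165),(295,152),(180,318),(350,298)]),.057)))
print("rail ends",trk(cast("side",f([(155,459),(424,425),(137,470),(408,436)]),.026)))
```

```text
feet [[-0.02757724  0.08130047]
 [ 0.03002708  0.08110365]]
rim [[-0.02864057  0.18352694]
 [ 0.02823711  0.18209242]
 [-0.03026916  0.06905918]
 [ 0.02894375  0.0701071 ]]
rail ends [[-0.04532622  0.03107061]
 [ 0.04714436  0.03256908]
 [-0.05199969  0.02575402]
 [ 0.0404435   0.02700045]]
```

```bash
python3 -m handwheel '[[-0.378,-0.48,0,0,0,-1],[-0.378,-0.48,0,0,0,-1],[-0.378,-0.48,0,0,0,-1],[-0.378,-0.48,0,0,0,-1],[-0.378,-0.48,0,0,0,-1],[-0.378,-0.48,0,0,0,-1]]' 0.4
python3 -m handwheel '[[0,0,0,0,0,-1],[0,0,0,0,0,-1],[0,0,0,0,0,-1],[0,0,0,0,0,-1],[0,0,0,0,0,-1]]'
python3 -m handwheel '[[0,0,0,0,0,-1],[0,0,0,0,0,-1],[0,0,0,0,0,-1],[0,0,0,0,0,-1],[0,0,0,0,0,-1],[0,0,0,0,0,-1]]'
python3 -c "
from h import *
go(0,.220,.032,np.pi/2)"
```

```text
time: 5.67
tool_pos: [0.6037, 0.245, 0.1485]
ee_rot: [3.141, 0.005, 0.292]
wrist_force: [0.2, -0.7, 0.1]
width: 0.0288
finger_force: 0.0
time: 6.08
tool_pos: [0.605, 0.2434, 0.1498]
ee_rot: [-3.141, 0.003, 0.815]
wrist_force: [-0.6, 0.4, 0.6]
width: 0.0282
finger_force: 0.0
time: 6.58
tool_pos: [0.605, 0.2443, 0.1506]
ee_rot: [-3.141, 0.001, 1.335]
wrist_force: [-0.3, 0.2, 0.2]
width: 0.0284
finger_force: 0.0
t 6.58 track [-0.0028  0.2239] z 0.1506 F [-0.32  0.21  0.16] w 0.028
  shift [-0.0189  0.0146  0.593 ] turn [-0.002  0.002 -0.013]
```

```bash
python3 -m handwheel '[[0,0.012,0.2,0,0,-0.013],[0,0.012,0.4,0,0,-0.013],[0,0.012,0.54,0,0,-0.013],[0,0.012,0.585,0,0,-0.013],[0,0.012,0.59,0,0,-0.013],[0,0.012,0.59,0,0,-0.013]]'
python3 -c "
from h import *
go(0,.195,.032,np.pi/2)"
```

```text
time: 7.08
tool_pos: [0.6077, 0.2446, 0.0339]
ee_rot: [3.141, -0.0, 1.345]
wrist_force: [0.9, 0.2, 0.5]
width: 0.0281
finger_force: 0.0
t 7.08 track [-2.000e-04  2.248e-01] z 0.0339 F [0.87 0.23 0.55] w 0.028
  shift [-0.1492  0.0006  0.0097] turn [ 0.001 -0.     0.007]
```

```bash
python3 -m handwheel '[[-0.05,0,0,0,0,0],[-0.1,0,0,0,0,0],[-0.12,0,0,0,0,0],[-0.13,0,0,0,0,0],[-0.14,0,0,0,0,0],[-0.15,0,0,0,0,0],[-0.16,0,0,0,0,0],[-0.17,0,0,0,0,0],[-0.18,0,0,0,0,0],[-0.19,0,0,0,0,0]]'
python3 -c "
from h import *
go(0,.155,.032,np.pi/2)"
```

```text
time: 7.92
tool_pos: [0.5989, 0.2082, 0.0337]
ee_rot: [3.141, -0.001, 1.348]
wrist_force: [0.3, 0.6, 1.3]
width: 0.028
finger_force: 0.8
t 7.92 track [-0.0005  0.1873] z 0.0337 F [0.26 0.64 1.32] w 0.028
  shift [-0.1618  0.0013  0.0082] turn [ 0.001 -0.002  0.012]
```

```bash
python3 -m handwheel '[[-0.016,0,0,0,0,0.01],[-0.032,0,0,0,0,0.01],[-0.048,0,0,0,0,0.01],[-0.064,0,0,0,0,0.01],[-0.08,0.001,0,0,0,0.01],[-0.096,0.001,0,0,0,0.01],[-0.112,0.001,0,0,0,0.01],[-0.128,0.001,0,0,0,0.01],[-0.144,0.001,0,0,0,0.01],[-0.16,0.001,0,0,0,0.01]]'
python3 - <<'E'
from h import *
go(0,.12,.032,np.pi/2)
cv2.imwrite("pics/side4.png",viewer.snapshot("side")[:,:,::-1])
i=cass("top4")
s=cv2.imread("pics/side4.png")
cv2.imwrite("pics/c4.png",np.hstack([cv2.resize(s[130:230,240:340],None,fx=4,fy=4),cv2.resize(i[160:260,225:325],None,fx=4,fy=4)]))
E
```

```text
time: 8.75
tool_pos: [0.5919, 0.1763, 0.0336]
ee_rot: [3.141, -0.0, 1.342]
wrist_force: [0.9, 2.9, 1.9]
width: 0.028
finger_force: 1.3
t 8.75 track [-0.      0.1547] z 0.0336 F [0.86 2.92 1.9 ] w 0.028
  shift [-1.736e-01  1.000e-04  8.100e-03] turn [ 0.001 -0.     0.002]
```

View pics/c4.png

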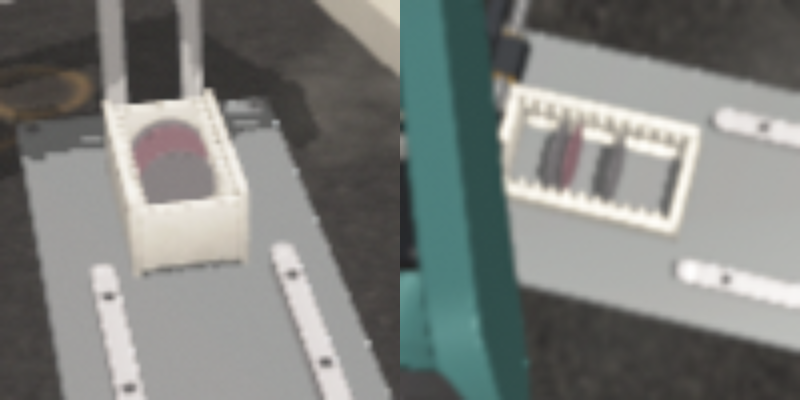

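Run:
```python
from h import *
f=lambda P,o:(np.array(P,float)+.5)/4-.5+np.array(o)
print("feet",trk(cast("side",f([(135,272),(247,259)],(240,130)),.012)))
print("rim side",trk(cast("side",f([(105,100),(211,90),(131,207),(248,190)],(240,130)),.057)))
print("rim top",trk(cast("top",f([(120,84),(300,128),(105,186)],(225,160)),.057)))
i=cv2.imread("pics/top4.png"); r=(250,165,305,225); g=cv2.cvtColor(up(i,r),cv2.COLOR_BGR2GRAY); C=unup(big(g>205),r)
X=cast("top",C,.057); R=rect(X); print(trk(R[0]),R[1],R[2]-TY, trk(X).min(0),trk(X).max(0))
```

```text
feet [[-0.02827079  0.04298482]
 [ 0.03032096  0.04275791]]
rim side [[-0.02829887  0.14715811]
 [ 0.03042719  0.14629615]
 [-0.02924718  0.03397207]
 [ 0.03060893  0.03766927]]
rim top [[ 0.03198497  0.1393721 ]
 [ 0.03074005  0.03298337]
 [-0.0270944   0.13185816]]
[0.00042715 0.08730487] [ 63.40304184 112.33942413] 0.00026479363 [-0.03126353  0.03113018] [0.03213662 0.14347947]
```

```bash
python3 -m handwheel '[[-0.02,0,0,0,0,0],[-0.04,0,0,0,0,0],[-0.06,0,0,0,0,0],[-0.08,0,0,0,0,0],[-0.1,0,0,0,0,0],[-0.12,0,0,0,0,0],[-0.14,0,0,0,0,0],[-0.16,0,0,0,0,0],[-0.18,0,0,0,0,0],[-0.2,0,0,0,0,0]]'
cat >> h.py <<'E'
def look(name,ty): # ty: expected cassette y; bright outline in top view near there
    i=cass(name); q=proj("top",[w(a,ty+b,.05) for a in(-.033,.033) for b in(-.06,.06)])
    r=(*np.int32(q.min(0)-2),*np.int32(q.max(0)+3)); g=cv2.cvtColor(up(i,r),cv2.COLOR_BGR2GRAY)
    C=unup(big(g>205),r); X=cast("top",C,.057); R=rect(X); print("outline c",np.round(trk(R[0]),4),"dims",R[1],"yaw %.3f"%(R[2]-TY))
E
python3 - <<'E'
from h import *
go(0,.075,.032,np.pi/2); look("top5",.051)
E
```

```text
time: 9.68
tool_pos: [0.5825, 0.137, 0.0333]
ee_rot: [-3.141, 0.0, 1.342]
wrist_force: [0.4, 1.3, 1.1]
width: 0.0286
finger_force: 0.8
t 9.68 track [-0.0003  0.1143] z 0.0333 F [0.45 1.32 1.09] w 0.029
  shift [-0.1965  0.0011  0.0065] turn [-0.001  0.001  0.001]
outline c [0.0011 0.0392] dims [ 79.36949921 100.57689667] yaw 0.192
```

```bash
cat >> h.py <<'E'
def look(name,ty,snap=True):
    i=cass(name) if snap else cv2.imread(f"pics/{name}.png")
    q=proj("top",[w(a,ty+b,.057) for a,b in((-.035,-.06),(-.035,.065),(.035,.065),(.035,-.06))])
    r=(*np.int32(q.min(0)-2),*np.int32(q.max(0)+3)); u=up(i,r); h=cv2.cvtColor(u,cv2.COLOR_BGR2HSV)
    m=np.zeros(u.shape[:2],np.uint8); cv2.fillPoly(m,[np.int32((q-np.array(r[:2])+.5)*4-.5)],1)
    C=unup(big(m*(h[...,2]>210)*(h[...,1]>=8)),r); X=cast("top",C,.057); R=rect(X); t=trk(X)
    print("outline c",np.round(trk(R[0]),4),"dims",R[1],"yaw %.3f"%(R[2]-TY),"min",t.min(0),"max",t.max(0))
E
python3 - <<'E'
from h import *
look("top4",.09,False); look("top5",.051,False)
i=cv2.imread("pics/top5.png"); s=viewer.snapshot("side")[:,:,::-1]; cv2.imwrite("pics/side5.png",s)
cv2.imwrite("pics/c5.png",np.hstack([cv2.resize(s[140:240,240:340],None,fx=4,fy=4),cv2.resize(i[160:260,235:335],None,fx=4,fy=4)]))
E
```

```text
outline c [0.0003 0.0872] dims [ 63.30004883 112.27384186] yaw 0.003 min [-0.03126353  0.03106353] max [0.0320056  0.14339421]
outline c [0.0014 0.0437] dims [ 67.22444916 103.12900543] yaw 0.018 min [-0.03143169 -0.00817267] max [0.03545634 0.09574799]
```

```bash
cat >> h.py <<'E'
def near(name,ty,snap=True):
    i=cass(name) if snap else cv2.imread(f"pics/{name}.png")
    h=cv2.cvtColor(i,cv2.COLOR_BGR2HSV)[...,2].astype(float)
    ys=np.linspace(ty-.045,ty+.045,31); xs=np.arange(-.042,-.015,.0003); E=[]
    for y in ys: # brightness along a line across the near wall in plane z=.057, strongest rise
        q=proj("top",[w(x,y-.003,.057) for x in xs]).astype(np.float32)
        v=cv2.remap(h.astype(np.float32),q[:,0].copy(),q[:,1].copy(),cv2.INTER_LINEAR).ravel()
        E.append(xs[np.argmax(np.gradient(cv2.GaussianBlur(v[None],(9,1),0).ravel()))])
    E=np.array(E); k=np.abs(E-np.median(E))<.003; p=np.polyfit(ys[k]-ty,E[k],1); print("near edge x %.4f slope %.3f n %d"%(p[1],p[0],k.sum()))
E
python3 - <<'E'
from h import *
near("top0",.1266,False); near("top4",.0917,False); near("top5",.051,False)
E
```

```text
near edge x -0.0186 slope -0.008 n 31
near edge x -0.0311 slope 0.001 n 30
near edge x -0.0311 slope 0.003 n 27
```

```bash
python3 -m handwheel '[[-0.02,0,0,0,0,0],[-0.04,0,0,0,0,0],[-0.06,0,0,0,0,0],[-0.08,0,0,0,0,0],[-0.1,0,0,0,0,0],[-0.12,0,0,0,0,0],[-0.14,0.001,0,0,0,0],[-0.16,0.001,0,0,0,0],[-0.18,0.001,0,0,0,0],[-0.2,0.001,0,0,0,0]]'
python3 - <<'E'
from h import *
go(0,.035,.032,np.pi/2); near("top6",.011)
E
python3 -m handwheel '[[-0.02,0,0,0,0,0],[-0.04,0,0,0,0,0],[-0.06,0,0,0,0,0],[-0.08,0,0,0,0,0],[-0.1,0,0,0,0,0],[-0.12,0,0,0,0,0],[-0.14,0,0,0,0,0],[-0.16,0,0,0,0,0],[-0.18,0,0,0,0,0],[-0.2,0,0,0,0,0]]'
python3 - <<'E'
from h import *
go(0,-.005,.032,np.pi/2); near("top7",-.029)
E
```

```text
time: 10.62
tool_pos: [0.5738, 0.0981, 0.0334]
ee_rot: [-3.142, 0.0, 1.342]
wrist_force: [0.2, 1.2, 0.3]
width: 0.0285
finger_force: 0.3
t 10.62 track [0.0001 0.0745] z 0.0334 F [0.22 1.15 0.28] w 0.028
  shift [-0.1974 -0.0007  0.0072] turn [-0.     0.     0.001]
near edge x -0.0309 slope -0.002 n 25
time: 11.5
tool_pos: [0.5648, 0.0592, 0.0335]
ee_rot: [3.142, 0.0, 1.342]
wrist_force: [0.0, 2.2, -0.5]
width: 0.0281
finger_force: 0.5
t 11.50 track [0.0002 0.0345] z 0.0335 F [ 0.04  2.18 -0.47] w 0.028
  shift [-0.1976 -0.001   0.0075] turn [0.    0.    0.001]
near edge x -0.0305 slope 0.006 n 24
```

Centred and square. Two more pushes, stopping short.

```bash
python3 -m handwheel '[[-0.02,0,0,0,0,0],[-0.04,0,0,0,0,0],[-0.06,0,0,0,0,0],[-0.08,0,0,0,0,0],[-0.1,0,0,0,0,0],[-0.12,0,0,0,0,0],[-0.14,0,0,0,0,0],[-0.16,0,0,0,0,0],[-0.18,0,0,0,0,0],[-0.2,0,0,0,0,0]]'
python3 -m handwheel '[[-0.02,0,0,0,0,0],[-0.04,0,0,0,0,0],[-0.06,0,0,0,0,0],[-0.08,0,0,0,0,0],[-0.1,0,0,0,0,0],[-0.12,0,0,0,0,0],[-0.14,0,0,0,0,0],[-0.16,0,0,0,0,0],[-0.175,0,0,0,0,0],[-0.185,0,0,0,0,0]]'
python3 - <<'E'
from h import *
go(0,-.060,.032,np.pi/2); near("top8",-.105)
s=viewer.snapshot("side")[:,:,::-1]; cv2.imwrite("pics/side8.png",s); i=cv2.imread("pics/top8.png")
cv2.imwrite("pics/c8.png",np.hstack([cv2.resize(s[180:290,245:355],None,fx=3.6,fy=3.6,interpolation=cv2.INTER_CUBIC),cv2.resize(i[170:280,310:420],None,fx=3.6,fy=3.6,interpolation=cv2.INTER_CUBIC)]))
E
```

```text
time: 12.38
tool_pos: [0.5558, 0.0202, 0.0335]
ee_rot: [3.141, -0.0, 1.342]
wrist_force: [0.8, 1.7, 1.1]
width: 0.0279
finger_force: 0.7
time: 13.22
tool_pos: [0.5474, -0.0159, 0.0335]
ee_rot: [3.141, 0.0, 1.342]
wrist_force: [1.0, 2.1, 0.1]
width: 0.0283
finger_force: 0.8
t 13.22 track [ 0.0003 -0.0425] z 0.0335 F [0.97 2.1  0.08] w 0.028
  shift [-0.0873 -0.0014  0.0076] turn [0.    0.    0.001]
near edge x -0.0306 slope -0.011 n 17
```

View pics/c8.png

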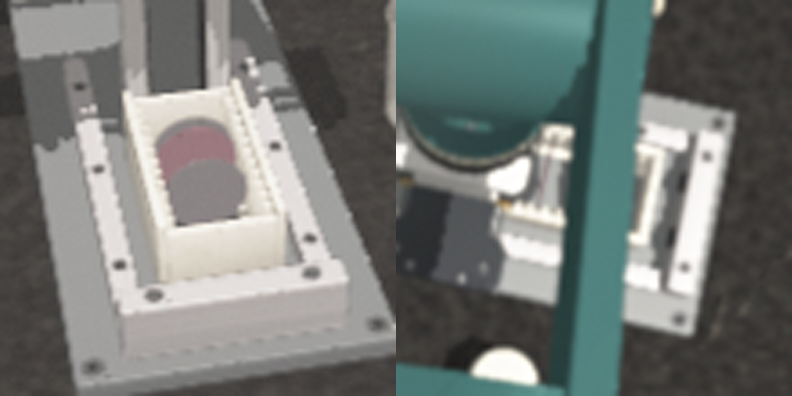

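```bash
python3 - <<'E'
from h import *
f=lambda P:(np.array(P,float)+.5)/3.6-.5+np.array((245,180))
print(trk(cast("side",f([(161,232),(287,211)]),.057)))
f=lambda P:(np.array(P,float)-396+np.array([0,396])+.5)/3.6-.5+np.array((310,170))
print("top front rim",trk(cast("top",f([(664,152),(646,240)]),.055)))
E
python3 -m handwheel '[[-0.01,0,0,0,0,0],[-0.02,0,0,0,0,0],[-0.03,0,0,0,0,0],[-0.038,0,0,0,0,0],[-0.045,0,0,0,0,0],[-0.052,0,0,0,0,0],[-0.058,0,0,0,0,0],[-0.063,0,0,0,0,0],[-0.067,0,0,0,0,0],[-0.07,0,0,0,0,0]]'
python3 -c "
from h import *
go(0,-.060,.032,np.pi/2)
cv2.imwrite('pics/side9.png',viewer.snapshot('side')[:,:,::-1]); cass('top9')"
```

```text
[[-0.02811418 -0.1642183 ]
 [ 0.03113641 -0.16157612]]
top front rim [[ 0.02978652 -0.16284182]
 [-0.02671876 -0.16295175]]
time: 14.15
tool_pos: [0.5442, -0.0292, 0.0334]
ee_rot: [-3.141, 0.0, 1.342]
wrist_force: [0.8, 0.4, -0.2]
width: 0.0284
finger_force: 0.4
t 14.15 track [ 0.0002 -0.0563] z 0.0334 F [ 0.85  0.45 -0.17] w 0.028
  shift [-0.0187 -0.0009  0.007 ] turn [-0.     0.     0.001]
```

```bash
for k in 1 ; do python3 -m handwheel '[[-0.002,0,0,0,0,0],[-0.004,0,0,0,0,0],[-0.006,0,0,0,0,0],[-0.008,0,0,0,0,0],[-0.01,0,0,0,0,0]]'; done
python3 -m handwheel '[[-0.002,0,0,0,0,0],[-0.004,0,0,0,0,0],[-0.005,0,0,0,0,0]]'
python3 -c "
from h import *
go(0,-.060,.032,np.pi/2)"
```

```text
time: 14.67
tool_pos: [0.5437, -0.0311, 0.0334]
ee_rot: [-3.141, 0.0, 1.342]
wrist_force: [-0.0, 0.9, -1.0]
width: 0.0282
finger_force: 0.3
time: 14.92
tool_pos: [0.5435, -0.0321, 0.0334]
ee_rot: [-3.142, 0.0, 1.342]
wrist_force: [0.2, 1.1, -0.3]
width: 0.0284
finger_force: 0.3
t 14.92 track [ 0.0002 -0.0592] z 0.0334 F [ 0.24  1.12 -0.35] w 0.028
  shift [-0.0042 -0.0009  0.0071] turn [-0.     0.     0.001]
```

```bash
python3 -m handwheel '[[-0.002,0,0,0,0,0],[-0.004,0,0,0,0,0],[-0.004,0,0,0,0,0]]' | egrep 'pos|force'
python3 -c "
from h import *
go(0,-.060,.032,np.pi/2)"
python3 -m handwheel '[[-0.001,0,0,0,0,0],[-0.003,0,0,0,0,0],[-0.003,0,0,0,0,0]]'| egrep 'pos|force'
python3 -c "
from h import *
go(0,-.060,.032,np.pi/2)"
```

```text
tool_pos: [0.5435, -0.0325, 0.0335]
wrist_force: [0.8, 1.8, -0.5]
finger_force: 0.9
t 15.17 track [ 0.0003 -0.0596] z 0.0335 F [ 0.81  1.8  -0.53] w 0.028
  shift [-0.002  -0.0013  0.0075] turn [ 0.    -0.001  0.001]
tool_pos: [0.5435, -0.0325, 0.0336]
wrist_force: [0.4, 4.1, 0.3]
finger_force: 2.3
t 15.42 track [ 0.0003 -0.0596] z 0.0336 F [0.39 4.05 0.3 ] w 0.028
  shift [-0.0019 -0.0013  0.0079] turn [ 0.    -0.003  0.002]
```

```bash
python3 -m handwheel '[[0.02,0,0,0,0,0],[0.06,0,0,0,0,0],[0.12,0,0,0,0,0],[0.2,0,0,0,0,0],[0.3,0,-0.1,0,0,0],[0.4,0,-0.3,0,0,0],[0.5,0,-0.5,0,0,0],[0.6,0,-0.7,0,0,0],[0.8,0,-0.8,0,0,0],[1,0,-0.8,0,0,0]]'
python3 -m handwheel '[[0.2,0,0,0,0,0],[0.2,0,0,0,0,0],[0.2,0,0,0,0,0],[0.2,0,0,0,0,0]]' | egrep 'force'
python3 - <<'E'
from h import *
cv2.imwrite('pics/side10.png',viewer.snapshot('side')[:,:,::-1]); cass("top10")
s=cv2.imread("pics/side10.png"); i=cv2.imread("pics/top10.png")
look("top10",-.125,False); near("top10",-.125,False)
cv2.imwrite("pics/c10.png",np.hstack([cv2.resize(s[180:290,245:355],None,fx=3.6,fy=3.6,interpolation=cv2.INTER_CUBIC),cv2.resize(i[170:280,310:420],None,fx=3.6,fy=3.6,interpolation=cv2.INTER_CUBIC)]))
E
```

```text
time: 16.25
tool_pos: [0.5896, 0.155, 0.2]
ee_rot: [3.13, -0.003, 1.34]
wrist_force: [0.6, -0.0, 0.0]
width: 0.0284
finger_force: 0.0
wrist_force: [0.0, -1.3, -0.5]
finger_force: 0.0
outline c [ 0.0022 -0.1252] dims [ 65.89437103 111.74900818] yaw -0.005 min [-0.03095086 -0.18097633] max [ 0.03506381 -0.06929647]
near edge x -0.0306 slope 0.007 n 31
```

View pics/c10.png

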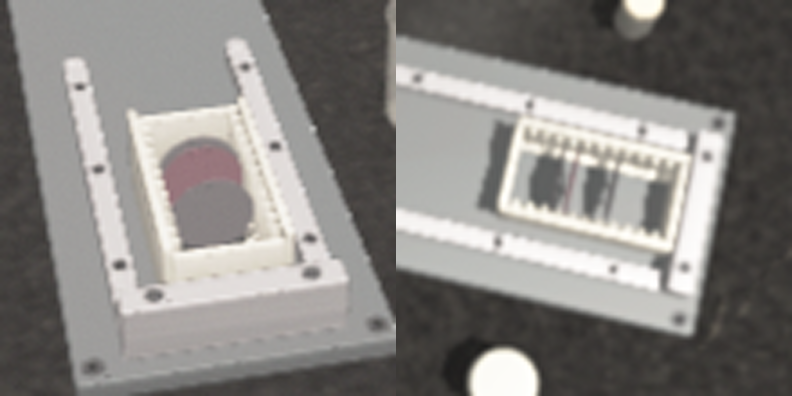

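The last picture shows the cassette parked, with its leading end at the stop block (top view, crop about x 670–690). It is square and centred between the rails, with daylight on both sides, and the gripper is well clear.

```bash
python3 -c "
from bench import robot
print(robot.close_job())"
```

```text
the job is handed in; nothing more can be done
None
```

The cassette is at the bumpers, square and centred in the lane, with no rail contact seen and the job handed in after about 17 s of robot time; `close_job()` returned no verdict.

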